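# Rock a pendulum angle gauge and its joist offcut to the red mark, and hold

## Robot

A 6-joint arm with a two-finger parallel gripper is mounted at the origin on the work surface. World frame = base frame: x ahead of the robot, y to its left, z up, the work surface at z = 0. Lengths are in m, angles in rad, forces in N, time in s.
With the tool pointing down it reaches from about 0.425 to 0.95 m from the base axis. Payload 3.5 kg.
Tool frame: the origin (TCP) lies at the very end of the fingers, on their centre line; the grasp point (between the pads) lies 19 mm behind it; z points along the fingers, y is the line along which they close (so a half turn about z gives the same grasp; the last joint's range is limited). The gripper opens to 85 mm and grips with 20 to 120 N. Pads are 22 mm wide; open, the fingers measure 114 mm over their backs; the gripper's body (76 mm by 85 mm) begins 54 mm behind the grasp point. The pads swing forward as they close: fully open they stand 13 mm farther back than shut.
Start: joints at [1.163, 0.286, 1.577, -0, 1.279, -0.15], TCP at [0.172, 0.653, 0.209] pointing down, gripper open.
Joint ranges: [-2.77, 2.77], [-0.9, 2.22], [0.21, 2.48], [-1.53, 4.67], [0.24, 2.81], [-2.84, 2.84]. Speed limits (rad/s): [2.79, 2.79, 3.14, 3.14, 3.14, 3.14].

## Interface

Orientations are given as [roll, pitch, yaw] about the fixed x, y, z axes, in that order (R = Rz(yaw) Ry(pitch) Rx(roll)).
In Python, from station import readout, eyes, order gives the robot as it stands.
- The arm moves only by the tool drive_tool, never from a script. Its arguments are lists of equal length, an entry for each row: "travel": the shift along the tool's x, y, z in m, a list of three; "turn": the turn, a rotation vector about the tool's x, y, z in degrees, a list of three; "jaw": the opening, from -1 (shut) to 1 (fully open). A call has 1 to 12 rows; each row is the pose to reach, as a shift and turn from the pose commanded when the call began, along the tool's axes at that moment; what a row does not reach only later rows make up. A row lasts 1/12 s, in which the tool goes at most 41.7 mm and 7.16 degrees, less where a joint would pass 70% of its speed; a pose out of reach is approached as far as the arm can. A call with a gripper value outside its range is refused whole. The fingers move at their own pace and stop on an object; the grip force is fixed at half the most. Time passes only in rows, so rows that repeat a pose let the fingers close. It gives the time, the measured TCP pose, the force, the opening and the grip force at its end, in the units of the state.
- readout.observe(): the state, without advancing time (a new reading comes with each control period).
- eyes.capture(name): name is "scene" or "top"; returns a dict with "img" (420x560x3 uint8, red, green, blue), "fov_y" (degrees; the focal length in pixels is half the picture's height over the tangent of half this angle, whatever the lens; pixels are square), "cx", "cy" (the principal point, pixels), "k1" (the pictures are not rectified: a ray, as slopes to the right and down, at radius r is drawn at 1 + k1 r^2 times it, then the intrinsics apply), "extrinsics" (4x4, takes a point from world to camera coordinates). Camera axes: x right, y down, z forward; pixel columns grow to the right and rows downward; lengths in m; the calibration is good to about 2 mm. A picture is of the moment at which its call begins. There is no depth.
- order.close_job(): hands the job in; it is judged then, once.
The state is a dict: "time_s": time; "joints": joint angles; "dq": joint speeds; "tau": joint torques, N m; "ee_pos": TCP position; "orientation": TCP orientation; "wrist_force": force on the tool from outside, world axes, zero at the start; "torque": the same for the moment, N m; "gripper_width": finger opening in m; "grip_force": force on a finger pad.
Only numpy, scipy, OpenCV 4.12 (cv2) and the standard library are available. Lean on these libraries where they do the work, as an engineer would, in place of code of your own. Each camera call takes 0.05 s, during which the arm holds its last target. There are 200 camera calls.

## Task

Pick up the pendulum angle gauge by its yellow handle and lower it, without dropping it, over the two steel pins on the joist offcut until its foot sits flush and the offcut is level. Then, keeping hold of the gauge, rock it together with the sprung offcut until the swinging black pointer settles on the red mark, and finish while holding it there, still flush on the pins: do not let go. Leave the screw jar, the screwdriver and the tape measure where they are.

Things in the scene. Friction and masses are not known exactly. Their poses are not given: they have to be found in the camera images.
- gauge: Loose angle gauge, 0.35 to 0.6 kg, 175 mm tall, white dial facing +x. Origin: centre of its foot's underside; z up, x out of the dial, y along the foot. Aluminium foot 56 (x) x 160 (y) x 8 mm, two chamfered 11 mm through holes at y = +-64, x = 0. Grey dial housing 114 mm wide (y), up to 22 mm deep, from 8 to 130 mm up. May sit on the pins either way round.
- handle (a point): Grip point in the middle of the gauge's yellow handle block, 153 mm above the foot's underside; axes as the gauge. The block is 26 (x) x 32 (y) mm, from 130 to 175 mm above the underside; grip it from above across the 32 mm, fingers closing along y.
- pointer (a joint): Angle (rad) of the black pointer, a pendulum that swings freely about the gauge's x axis from a pivot 112 mm above the foot's underside. 0 = straight down the dial, positive = tip towards the gauge's +y. It hangs vertical in the room: turn the gauge by +a about its own x axis and the pointer settles at -a, in about 2 s.
- mark (a joint): Angle (rad) of the red mark about the same pivot, same zero and sign as the pointer. A firmly clamped tab 12 mm wide, 77 to 101 mm from the pivot near the dial's lower edge, already set between 0.18 and 0.32 (on the +y side).
- pointer_tip (a point): Tip of the pointer, 77 mm from the pivot; its z axis runs along the pointer, tip to pivot.
- mark_tip (a point): Point at the middle of the red tab's inner edge, 77 mm from the pivot; its z axis runs from the mark to the pivot.
- seat (a point): Centre of the top face of the joist offcut, a pale timber 95 (x) x 200 (y) x 38 mm; z out of that face, y along it. Starts level, 94 mm above the bench. Two steel pins stand on the face at y = +-64 mm, x = 0: 8 mm diameter, 16 mm tall, the upper 8 mm tapering to 2.4 mm. The gauge is home when its origin is at this point, z axes together.
- offcut (a joint): Tilt (rad) of the offcut about an axis along its x, 44 mm below seat; 0 = level, positive = the +y end goes up; range -0.42 to 0.42. A spring of about 2.5 N m/rad brings it back to level when let go.
- stud_block: Fixed base under the offcut: steel foot plate 150 x 120 x 12 mm, dark stud with a crowned top and two blue cheeks with the pivot bolt. Origin: centre of its underside on the bench; x and y as the level offcut; the offcut's axis is 50 mm above it.
- screw_jar: Bystander: glass jar with red lid, 60 mm diameter, 80 mm tall; origin at the centre of its underside.
- screwdriver: Bystander: screwdriver lying on the bench; origin under its middle, x along it.
- tape: Bystander: yellow tape measure, 66 x 36 x 62 mm; origin at the centre of its underside.

How it is judged:
By the outcome, as a careful person would: the job done as asked, in the order asked, and still so for the second after the job is handed in, while the arm keeps its last pose, push and grip.
It also fails if it takes over 51 s, if anything falls off the work surface, if the arm or the gripper's body presses on something with over 40 N, if the wrist force passes 120 N, or if a joint passes its speed limit or range.

## Working session

There is one attempt and no reset: what is moved stays moved. The work goes in short steps, Python scripts to look and compute and a tool call to move; the robot and the scene stay as the last step left them, time stands still between calls to the robot, and variables do not carry over. Pictures are saved under pics/ and viewed, at most 10 in all, crops included, and the job is handed in when it is done.

Besides the shell and the picture viewer there is one more tool, called by a JSON object that holds its "op" and its "data", one argument or row to a line. drive_tool: Moves the arm, as the interface text tells. Its arguments: {"type":"object","properties":{"travel":{"type":"array"},"turn":{"type":"array"},"jaw":{"type":"array"}},"required":["travel","turn","jaw"]}

```bash
mkdir -p pics; ls; cat > h.py <<'E'
import numpy as np, cv2
from station import readout, eyes, order
def cap(n,save=None):
    c=eyes.capture(n)
    if save: cv2.imwrite('pics/'+save+'.png',c['img'][:,:,::-1])
    return c
def K(c):
    h=c['img'].shape[0]; f=h/2/np.tan(np.radians(c['fov_y'])/2)
    return np.array([[f,0,c['cx']],[0,f,c['cy']],[0,0,1.]]),np.array([c['k1'],0,0,0,0.])
def ray(c,uv):
    k,d=K(c); p=cv2.undistortPoints(np.array(uv,float).reshape(-1,1,2),k,d).reshape(-1,2)
    E=np.array(c['extrinsics']); R=E[:3,:3]
    return -R.T@E[:3,3], np.c_[p,np.ones(len(p))]@R
def onz(c,uv,z):
    o,r=ray(c,uv); return o+r*((z-o[2])/r[:,2])[:,None]
def proj(c,P):
    k,d=K(c); E=np.array(c['extrinsics'])
    return cv2.projectPoints(np.array(P,float).reshape(-1,1,3),cv2.Rodrigues(E[:3,:3])[0],E[:3,3],k,d)[0].reshape(-1,2)
def tri(o1,r1,o2,r2):
    A=np.c_[r1,-r2]; s=np.linalg.lstsq(A,o2-o1,rcond=None)[0]
    a,b=o1+s[0]*r1,o2+s[1]*r2; return (a+b)/2,np.linalg.norm(a-b)
E
python3 - <<'E'
from h import *
for n in ('scene','top'):
    c=cap(n,n+'0'); E=np.array(c['extrinsics']); print(n,c['fov_y'],c['cx'],c['cy'],c['k1'],(-E[:3,:3].T@E[:3,3]).round(3),E[2,:3].round(3))
print(readout.observe())
E
```

```text
pics
scene 55.32790603955794 281.19956604161723 206.76859195089978 -0.11547176657885565 [ 1.431 -0.262  0.742] [-0.759  0.256 -0.599]
top 55.056449898001624 278.16456902661065 209.37863730756254 -0.09399640807208337 [0.558 0.015 1.384] [ 0.062 -0.022 -0.998]
{'time_s': 0.1, 'joints': array([ 1.16296827e+00,  2.87119533e-01,  1.57803576e+00,  6.71236186e-06,
        1.27859131e+00, -1.50017888e-01]), 'dq': array([-0.0014471 , -0.00193015, -0.00183917, -0.00099603,  0.00272339,
       -0.00107102]), 'tau': array([ 9.06427958e-04, -4.07296157e+01, -2.93699384e+01, -1.77997763e-04,
        3.47271634e-03, -1.41258685e-07]), 'ee_pos': array([0.17182474, 0.65210149, 0.20765445]), 'orientation': array([-3.13946386e+00, -3.28270746e-04,  2.88378019e+00]), 'wrist_force': array([-0.62212811, -0.49784632, -0.25622227]), 'torque': array([0.00976171, 0.04512629, 0.03068258]), 'grip_force': 0.0, 'gripper_width': 0.08552958479143465}
```

View pics/scene0.png

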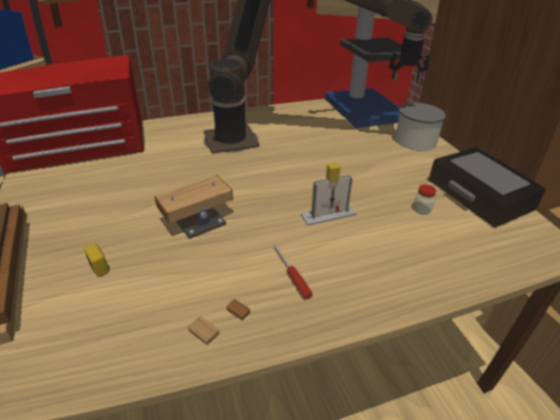

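View pics/top0.png

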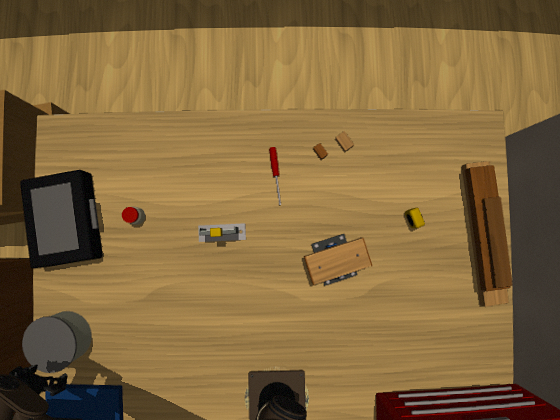

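The gauge shows at top (222,233), with its handle at (215,232), and in scene at (330,200). The offcut is at top (338,261) with its pins near (319,268) and (358,255). The jar, tape and screwdriver are clear of both. I'll enlarge the two parts.

```bash
python3 - <<'E'
from h import *
t=cv2.imread('pics/top0.png'); s=cv2.imread('pics/scene0.png')
a=cv2.resize(t[205:295,190:380],None,fx=4,fy=4,interpolation=cv2.INTER_CUBIC)
b=cv2.resize(s[150:240,150:360],None,fx=3.6,fy=3.6,interpolation=cv2.INTER_CUBIC)[:240]
b=cv2.resize(s[155:240,150:360],(760,308),interpolation=cv2.INTER_CUBIC)
cv2.imwrite('pics/t1.png',a);cv2.imwrite('pics/s1.png',b)
E
```

```text
(no output)
```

View pics/t1.png

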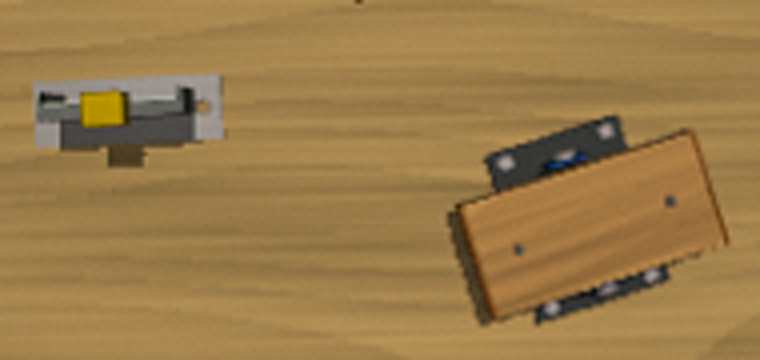

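View pics/s1.png

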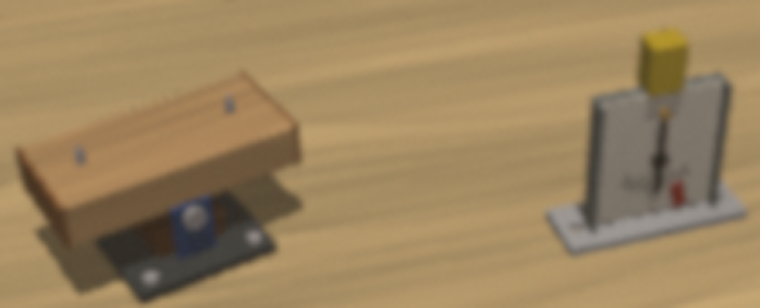

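Left in the top crop is the gauge: yellow handle at about (104,108), foot corners at (35,82) and (222,76). The offcut's top corners are at (458,207), (692,130), (727,242) and (487,318), with pins at (518,250) and (671,201). The scene crop shows the dial facing +x and the red tab on the +y side. Next I'll measure.

```bash
cat > m.py <<'E'
from h import *
def blob(m):
    n,l,st,ce=cv2.connectedComponentsWithStats(m.astype(np.uint8)); i=1+np.argmax(st[1:,4]); return l==i,ce[i],st[i]
def hsv(c): return cv2.cvtColor(c['img'],cv2.COLOR_RGB2HSV).astype(int)
def yellow(c,roi):
    h=hsv(c); m=np.zeros(h.shape[:2],bool); x0,y0,x1,y1=roi
    s=np.s_[y0:y1,x0:x1]; m[s]=((h[...,0]>20)&(h[...,0]<32)&(h[...,1]>190)&(h[...,2]>70))[s]; return blob(m)
def dark(c,uv,w=4):
    u,v=map(int,np.round(uv)); g=c['img'].sum(2).astype(float)[v-w:v+w+1,u-w:u+w+1]
    s=c['img'][...,0].astype(float)[v-w:v+w+1,u-w:u+w+1]; wt=np.clip(np.median(s)-s-15,0,None)
    yy,xx=np.mgrid[v-w:v+w+1,u-w:u+w+1]; return np.array([(wt*xx).sum(),(wt*yy).sum()])/wt.sum()
E
python3 - <<'E'
from m import *
t=cap('top'); s=cap('scene')
m,ce,st=yellow(t,(195,215,250,250)); print('yellow top px',ce,st, onz(t,[ce],.172))
ms,cs,ss=yellow(s,(315,155,350,190)); print('scene',cs,ss)
o,r=ray(t,[ce]);o2,r2=ray(s,[cs]); print('tri',tri(o,r[0],o2,r2[0]))
# foot: gray light mask
h=hsv(t); g=np.zeros(m.shape,bool); R=np.s_[215:250,190:255]; g[R]=((h[...,1]<60)&(h[...,2]>120))[R]
mm,c0,st=blob(g); full=np.zeros_like(g); full[R]=((h[...,1]<70)|m)[R]
fm,_,_=blob(full); cn=max(cv2.findContours(fm.astype(np.uint8),0,2)[0],key=cv2.contourArea)
bx=cv2.boxPoints(cv2.minAreaRect(cn)); print('foot box',bx.round(1).tolist()); print(onz(t,bx,.008).round(4).tolist())
for a in ((35,82),(222,76),(223,140),(35,148)): print('corner',onz(t,[(190+a[0]/4,205+a[1]/4)],.008).round(4))
P=[dark(t,p) for p in ((319.3,267.3),(357.5,255))]; S=[dark(s,p) for p in ((150+80*210/760,155+156*85/308),(150+230*210/760,155+104*85/308))]
print(P,S)
w=onz(t,P,.104); print('pins',w.round(4),np.linalg.norm(w[0]-w[1]),'yaw',np.degrees(np.arctan2(*(w[0]-w[1])[[1,0]]) )); 
w2=onz(s,S,.102); print('pins scene',w2.round(4),np.linalg.norm(w2[0]-w2[1]),'yaw',np.degrees(np.arctan2(*(w2[0]-w2[1])[[1,0]])))
print('mid',w.mean(0),w2.mean(0))
k=[onz(t,[(190+a/4-.4,205+b/4-.4)],.094)[0] for a,b in ((458,207),(692,130),(727,242),(487,318))]; k=np.array(k)
print('offcut corners',k.round(4).tolist(),k.mean(0),np.linalg.norm(k[0]-k[1]),np.linalg.norm(k[1]-k[2]))
E
```

```text
yellow top px [215.         231.87234043] [210 228  11   9  94] [[0.56776827 0.17895905 0.172     ]]
scene [332.5 166.5] [332 166   2   2   2]
tri (array([0.56757405, 0.17894978, 0.16797994]), np.float64(0.0011881293186362172))
foot box [[197.89999389648438, 225.10000610351562], [244.6999969482422, 222.8000030517578], [245.5, 239.3000030517578], [198.6999969482422, 241.5]]
[[0.5932, 0.2595, 0.008], [0.5985, 0.0996, 0.008], [0.5425, 0.0976, 0.008], [0.5372, 0.2571, 0.008]]
corner [[0.5916 0.2566 0.008 ]]
corner [[0.5944 0.0969 0.008 ]]
corner [[0.54   0.0967 0.008 ]]
corner [[0.5354 0.2569 0.008 ]]
[array([319.23717949, 267.14102564]), array([357.03674541, 254.9160105 ])] [array([171.73684211, 197.66842105]), array([212.976, 183.74 ])]
pins [[ 0.4515 -0.1405  0.104 ]
 [ 0.4877 -0.2624  0.104 ]] 0.127161457921487 yaw 106.5468052454516
pins scene [[ 0.4919 -0.2639  0.102 ]
 [ 0.4568 -0.1422  0.102 ]] 0.12669154700468419 yaw -73.89371209832164
mid [ 0.46957464 -0.20142257  0.104     ] [ 0.47433582 -0.20302684  0.102     ]
offcut corners [[0.4859, -0.0938, 0.094], [0.544, -0.2841, 0.094], [0.4534, -0.3104, 0.094], [0.3972, -0.1154, 0.094]] [ 0.47014144 -0.20093149  0.094     ] 0.1989003225831141 0.0942586664372654
```

```bash
cat >> m.py <<'E'
from scipy.spatial.transform import Rotation as Ro
def go(pos,yaw,roll=180.,pitch=0.,src=None):
    s=src or readout.observe(); R=Ro.from_euler('xyz',s['orientation']); T=Ro.from_euler('xyz',[roll,pitch,yaw],degrees=True)
    print('t',round(float(s['time_s']),2),'travel mm',(R.inv().apply(np.array(pos)-s['ee_pos'])*1e3).round(1),'turn deg',np.degrees((R.inv()*T).as_rotvec()).round(2),
     'pos',s['ee_pos'].round(4),'rpy',np.degrees(s['orientation']).round(2),'F',s['wrist_force'].round(1),'w',round(float(s['gripper_width']),4),'gf',round(float(s['grip_force']),1))
E
python3 -c "
from m import *
go([.568,.179,.235],181.9)"
```

```text
t 0.2 travel mm [-503.7 -356.7  -26.5] turn deg [ -0.08  -0.03 -16.67] pos [0.1719 0.6523 0.208 ] rpy [-1.7992e+02 -1.0000e-02  1.6523e+02] F [ 0.2 -0.2  0.4] w 0.0853 gf 0.0
```

{"op": "drive_tool", "data": {
  "travel": [
    [0,0,-0.035],
    [-0.03,-0.021,-0.06],
    [-0.5037,-0.3567,-0.04],
    [-0.5037,-0.3567,-0.03],
    [-0.5037,-0.3567,-0.0265],
    [-0.5037,-0.3567,-0.0265],
    [-0.5037,-0.3567,-0.0265],
    [-0.5037,-0.3567,-0.0265],
    [-0.5037,-0.3567,-0.0265],
    [-0.5037,-0.3567,-0.0265],
    [-0.5037,-0.3567,-0.0265],
    [-0.5037,-0.3567,-0.0265]
  ],
  "turn": [
    [0,0,0],
    [0,0,-5],
    [0,0,-10],
    [0,0,-16.7],
    [0,0,-16.7],
    [0,0,-16.7],
    [0,0,-16.7],
    [0,0,-16.7],
    [0,0,-16.7],
    [0,0,-16.7],
    [0,0,-16.7],
    [0,0,-16.7]
  ],
  "jaw": [1,1,1,1,1,1,1,1,1,1,1,1]
}}

```text
time_s: 1.2
ee_pos: [0.462, 0.3055, 0.2449]
orientation: [3.141, 0.0, -3.108]
wrist_force: [1.3, 1.4, -0.2]
gripper_width: 0.0854
grip_force: 0.0
```

```bash
python3 -c "
from m import *
go([.568,.179,.235],181.9)"
```

```text
t 1.2 travel mm [-101.7 -130.     9.9] turn deg [0.01 0.01 0.03] pos [0.462  0.3055 0.2449] rpy [ 1.7999e+02  1.0000e-02 -1.7807e+02] F [ 1.3  1.4 -0.2] w 0.0854 gf 0.0
```

{"op": "drive_tool", "data": {
  "travel": [
    [-0.1,-0.12,0.01],
    [-0.1,-0.12,0.01],
    [-0.1,-0.12,0.01],
    [-0.1,-0.12,0.01],
    [-0.1,-0.12,0.01],
    [-0.1,-0.12,0.01],
    [-0.1,-0.12,0.01]
  ],
  "turn": [
    [0,0,0],
    [0,0,0],
    [0,0,0],
    [0,0,0],
    [0,0,0],
    [0,0,0],
    [0,0,0]
  ],
  "jaw": [1,1,1,1,1,1,1]
}}

```text
time_s: 1.78
ee_pos: [0.5647, 0.1909, 0.2346]
orientation: [3.141, -0.001, -3.108]
wrist_force: [0.0, -0.3, 0.1]
gripper_width: 0.0855
grip_force: 0.0
```

```bash
python3 -c "
from m import *
go([.568,.179,.137],181.9)
c=cap('top'); s=cap('scene')
a=cv2.resize(c['img'][195:270,170:280],(440,300),interpolation=2);b=cv2.resize(s['img'][120:230,290:380],(328,400),interpolation=2)
o=np.zeros((400,780,3),np.uint8);o[:300,:440]=a;o[:,450:778]=b
cv2.imwrite('pics/g1.png',o[:,:,::-1])"
```

```text
t 1.78 travel mm [ -3.  -12.1  97.6] turn deg [ 0.02 -0.06  0.01] pos [0.5647 0.1909 0.2346] rpy [ 1.7998e+02 -6.0000e-02 -1.7809e+02] F [ 0.  -0.3  0.1] w 0.0855 gf 0.0
```

View pics/g1.png

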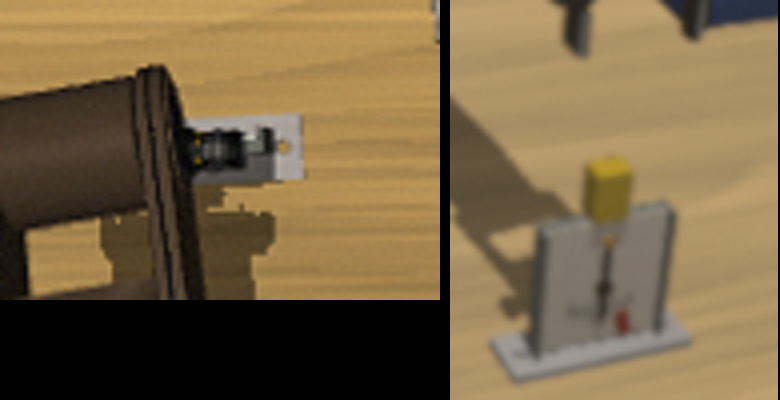

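The fingers hang above the handle and line up with it, about 12 mm to its +y side. I'll centre, descend and close.

{"op": "drive_tool", "data": {
  "travel": [
    [-0.003,-0.012,0.02],
    [-0.003,-0.012,0.055],
    [-0.003,-0.012,0.085],
    [-0.003,-0.012,0.0975],
    [-0.003,-0.012,0.0975],
    [-0.003,-0.012,0.0975],
    [-0.003,-0.012,0.0975]
  ],
  "turn": [
    [0,0,0],
    [0,0,0],
    [0,0,0],
    [0,0,0],
    [0,0,0],
    [0,0,0],
    [0,0,0]
  ],
  "jaw": [1,1,1,1,1,1,1]
}}

```text
time_s: 2.47
ee_pos: [0.5699, 0.1796, 0.14]
orientation: [3.141, 0.004, -3.107]
wrist_force: [-0.0, -0.2, -0.2]
gripper_width: 0.0854
grip_force: 0.0
```

{"op": "drive_tool", "data": {
  "travel": [
    [0,0,0],
    [0,0,0],
    [0,0,0],
    [0,0,0],
    [0,0,0],
    [0,0,0],
    [0,0,0],
    [0,0,0],
    [0,0,0],
    [0,0,0]
  ],
  "turn": [
    [0,0,0],
    [0,0,0],
    [0,0,0],
    [0,0,0],
    [0,0,0],
    [0,0,0],
    [0,0,0],
    [0,0,0],
    [0,0,0],
    [0,0,0]
  ],
  "jaw": [0.4,0,-0.3,-0.6,-1,-1,-1,-1,-1,-1]
}}

```text
time_s: 3.3
ee_pos: [0.5693, 0.1784, 0.1384]
orientation: [-3.141, 0.002, -3.108]
wrist_force: [0.5, -3.1, 4.9]
gripper_width: 0.0302
grip_force: 62.2
```

```bash
python3 -c "
from m import *
go([.568,.179,.267],181.9)"
```

```text
t 3.3 travel mm [   1.1    0.5 -128.6] turn deg [-0.04  0.09  0.03] pos [0.5693 0.1784 0.1384] rpy [-1.7996e+02  9.0000e-02 -1.7807e+02] F [ 0.5 -3.1  4.9] w 0.0302 gf 62.2
```

{"op": "drive_tool", "data": {
  "travel": [
    [0,0,-0.01],
    [0,0,-0.025],
    [0,0,-0.05],
    [0,0,-0.08],
    [0,0,-0.11],
    [0,0,-0.13],
    [0,0,-0.13],
    [0,0,-0.13],
    [0,0,-0.13]
  ],
  "turn": [
    [0,0,0],
    [0,0,0],
    [0,0,0],
    [0,0,0],
    [0,0,0],
    [0,0,0],
    [0,0,0],
    [0,0,0],
    [0,0,0]
  ],
  "jaw": [-1,-1,-1,-1,-1,-1,-1,-1,-1]
}}

```text
time_s: 4.05
ee_pos: [0.5667, 0.1789, 0.2638]
orientation: [-3.141, -0.006, -3.108]
wrist_force: [-1.0, -0.4, -5.8]
gripper_width: 0.0303
grip_force: 61.0
```

```bash
python3 -c "
from m import *
go([.471,-.2016,.275],196.5)
go([.471,-.2016,.275],-163.5+180)
print(readout.observe()['joints'].round(2))"
```

```text
t 4.05 travel mm [ 108.6 -377.   -10.5] turn deg [  0.04  -0.37 -14.56] pos [0.5667 0.1789 0.2638] rpy [-179.99   -0.37 -178.06] F [-1.  -0.4 -5.8] w 0.0303 gf 61.0
t 4.05 travel mm [ 108.6 -377.   -10.5] turn deg [-5.3000e-01 -6.0000e-02  1.6543e+02] pos [0.5667 0.1789 0.2638] rpy [-179.99   -0.37 -178.06] F [-1.  -0.4 -5.8] w 0.0303 gf 61.0
[ 0.13  0.08  1.72  0.    1.35 -1.47]
```

{"op": "drive_tool", "data": {
  "travel": [
    [0.003,-0.01,-0.003],
    [0.008,-0.03,-0.006],
    [0.016,-0.056,-0.01],
    [0.026,-0.09,-0.0105],
    [0.036,-0.125,-0.0105],
    [0.046,-0.16,-0.0105],
    [0.056,-0.195,-0.0105],
    [0.066,-0.23,-0.0105],
    [0.076,-0.265,-0.0105],
    [0.086,-0.3,-0.0105],
    [0.095,-0.33,-0.0105],
    [0.102,-0.354,-0.0105]
  ],
  "turn": [
    [0,0,-0.5],
    [0,0,-1.5],
    [0,0,-3],
    [0,0,-4.5],
    [0,0,-6],
    [0,0,-7.5],
    [0,0,-9],
    [0,0,-10.5],
    [0,0,-12],
    [0,0,-13],
    [0,0,-14],
    [0,0,-14.5]
  ],
  "jaw": [-1,-1,-1,-1,-1,-1,-1,-1,-1,-1,-1,-1]
}}

```text
time_s: 5.05
ee_pos: [0.4762, -0.1798, 0.2742]
orientation: [3.137, -0.005, -2.856]
wrist_force: [0.9, 0.6, -4.3]
gripper_width: 0.0304
grip_force: 61.0
```

```bash
python3 -c "
from m import *
go([.471,-.2016,.275],196.5)
print(readout.observe()['joints'].round(2))"
```

```text
t 5.05 travel mm [ 11.1 -19.4  -0.8] turn deg [ 0.25 -0.27 -0.12] pos [ 0.4762 -0.1798  0.2742] rpy [ 179.75   -0.27 -163.62] F [ 0.9  0.6 -4.3] w 0.0304 gf 61.0
[-0.56 -0.13  1.9  -0.    1.38 -2.42]
```

{"op": "drive_tool", "data": {
  "travel": [
    [0.008,-0.014,0],
    [0.012,-0.02,0],
    [0.012,-0.02,0],
    [0.012,-0.02,0],
    [0.012,-0.02,0],
    [0.012,-0.02,0]
  ],
  "turn": [
    [0,0,0],
    [0,0,0],
    [0,0,0],
    [0,0,0],
    [0,0,0],
    [0,0,0]
  ],
  "jaw": [-1,-1,-1,-1,-1,-1]
}}

```text
time_s: 5.55
ee_pos: [0.4729, -0.1997, 0.2775]
orientation: [3.14, -0.0, -2.853]
wrist_force: [0.2, 0.5, -5.4]
gripper_width: 0.0303
grip_force: 61.0
```

```bash
python3 -c "
from m import *
go([.471,-.2016,.255],196.5)
c=cap('top'); s=cap('scene')
np.save('c.npy',[c,s],allow_pickle=True)
a=cv2.resize(c['img'][215:305,290:390],(400,360),interpolation=2);b=cv2.resize(s['img'][100:245,140:250],(379,500),interpolation=2)
o=np.zeros((500,790,3),np.uint8);o[:360,:400]=a;o[:,410:789]=b
cv2.imwrite('pics/g2.png',o[:,:,::-1])"
```

```text
t 5.55 travel mm [ 2.3 -1.3 22.5] turn deg [ 0.06 -0.01  0.02] pos [ 0.4729 -0.1997  0.2775] rpy [ 1.7994e+02 -1.0000e-02 -1.6348e+02] F [ 0.2  0.5 -5.4] w 0.0303 gf 61.0
```

View pics/g2.png

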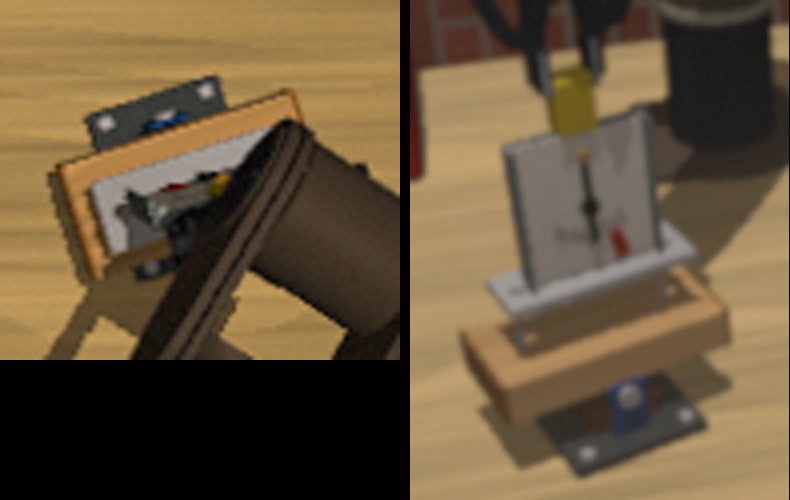

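The gauge hangs level over the offcut. Both pins show under the foot's holes in the scene crop at (525,335) and (663,288). In the top crop the foot's left corners are at (95,185) and (110,255). I'll check the foot's edges against the seat.

```bash
python3 - <<'E'
from m import *
c,s=np.load('c.npy',allow_pickle=True)
f=lambda P,O,sc:[(O[0]+(a+.5)/sc[0]-.5,O[1]+(b+.5)/sc[1]-.5) for a,b in P]
yaw=np.radians(16.5); X=np.array([np.cos(yaw),np.sin(yaw)]);Y=np.array([-X[1],X[0]])
def rel(P,seat=np.array([.4703,-.2015])): d=P[:,:2]-seat; return (np.c_[d@X,d@Y]*1e3).round(1).tolist()
h=hsv(c); g=(h[...,1]<60)&(h[...,2]>120); R=np.zeros_like(g);R[250:282,305:372]=1; m,_,_=blob(g&R)
k=cv2.dilate(m.astype(np.uint8),np.ones((1,1))); cn=max(cv2.findContours(k,0,2)[0],key=cv2.contourArea)[:,0]
# front edge: top-most foot pixel in each column
cols=range(316,350); ft=[]
for u in cols:
    v=np.where(m[:,u])[0]
    if len(v): ft.append((u,v.min()-.5))
lf=[]
for v in range(264,277):
    u=np.where(m[v])[0]
    if len(u): lf.append((u.min()-.5,v))
zt=readout.observe()['ee_pos'][2]-.1384+.008
print('front edge rel x (want 28):',rel(onz(c,ft,zt))[::5]); print('left edge rel y (want 80):',rel(onz(c,lf,zt))[::3])
print('crop corners',rel(onz(c,f([(95,185),(110,255)],(290,215),(4,4)),zt)),'want (28,80),(-28,80)')
print('offcut front corners',rel(onz(c,f([(57,168),(295,92)],(290,215),(4,4)),.094)),'want (47.5,100),(47.5,-100)')
sc=(379/110,500/145)
print('foot scene corners (L, R back?)',rel(onz(s,f([(488-410,285),(524-410,318),(697-410,258)],(140,100),sc),zt)))
print('offcut scene corners',rel(onz(s,f([(460-410,330),(512-410,390),(728-410,315)],(140,100),sc),.094)))
E
```

```text
front edge rel x (want 28): [[29.5, 70.3], [30.7, 53.8], [28.9, 38.2], [30.1, 21.6], [31.2, 5.0], [29.5, -10.7], [30.6, -27.3]]
left edge rel y (want 80): [[18.7, 81.8], [9.1, 81.6], [-0.6, 81.5], [-10.2, 81.3], [-19.9, 81.2]]
crop corners [[27.9, 79.3], [-26.5, 84.4]] want (28,80),(-28,80)
offcut front corners [[45.0, 99.7], [44.8, -102.0]] want (47.5,100),(47.5,-100)
foot scene corners (L, R back?) [[-15.1, -78.9], [43.8, -72.6], [41.3, 77.1]]
offcut scene corners [[-46.8, -100.2], [53.2, -94.7], [56.2, 93.8]]
```

{"op": "drive_tool", "data": {
  "travel": [
    [0.0017,-0.0013,0.004],
    [0.0017,-0.0013,0.012],
    [0.0017,-0.0013,0.02],
    [0.0017,-0.0013,0.027],
    [0.0017,-0.0013,0.032],
    [0.0017,-0.0013,0.034],
    [0.0017,-0.0013,0.034]
  ],
  "turn": [
    [0,0,0],
    [0,0,0],
    [0,0,0],
    [0,0,0],
    [0,0,0],
    [0,0,0],
    [0,0,0]
  ],
  "jaw": [-1,-1,-1,-1,-1,-1,-1]
}}

```text
time_s: 6.23
ee_pos: [0.471, -0.2025, 0.2428]
orientation: [3.14, -0.001, -2.855]
wrist_force: [-0.0, -0.0, -4.9]
gripper_width: 0.0303
grip_force: 61.0
```

```bash
python3 -c "
from m import *
go([.4715,-.2013,.232],196.5)
print(readout.observe()['torque'])"
```

```text
t 6.23 travel mm [-0.8  1.  10.8] turn deg [ 0.09 -0.07 -0.08] pos [ 0.471  -0.2025  0.2428] rpy [ 1.7991e+02 -7.0000e-02 -1.6358e+02] F [-0.  -0.  -4.9] w 0.0303 gf 61.0
[-0.03054314  0.03558051 -0.05681004]
```

{"op": "drive_tool", "data": {
  "travel": [
    [0,0.0005,0.002],
    [0,0.0005,0.004],
    [0,0.0005,0.006],
    [0,0.0005,0.008],
    [0,0.0005,0.0095],
    [0,0.0005,0.0105],
    [0,0.0005,0.0105],
    [0,0.0005,0.0105]
  ],
  "turn": [
    [0,0,0],
    [0,0,0],
    [0,0,0],
    [0,0,0],
    [0,0,0],
    [0,0,0],
    [0,0,0],
    [0,0,0]
  ],
  "jaw": [-1,-1,-1,-1,-1,-1,-1,-1]
}}

```text
time_s: 6.9
ee_pos: [0.4713, -0.2023, 0.2334]
orientation: [3.142, -0.0, -2.855]
wrist_force: [1.0, -0.3, -5.8]
gripper_width: 0.0306
grip_force: 61.0
```

```bash
python3 -c "
from m import *
go([.4715,-.2013,.232],196.5)
print(readout.observe()['torque'])
c=cap('scene')
cv2.imwrite('pics/g3.png',cv2.resize(c['img'][100:245,140:250],(455,600),interpolation=2)[:,:,::-1])"
```

```text
t 6.9 travel mm [-0.5  0.9  1.4] turn deg [ 0.   -0.   -0.07] pos [ 0.4713 -0.2023  0.2334] rpy [ 180.     -0.   -163.57] F [ 1.  -0.3 -5.8] w 0.0306 gf 61.0
[-0.05501028  0.02553957  0.00649635]
```

View pics/g3.png

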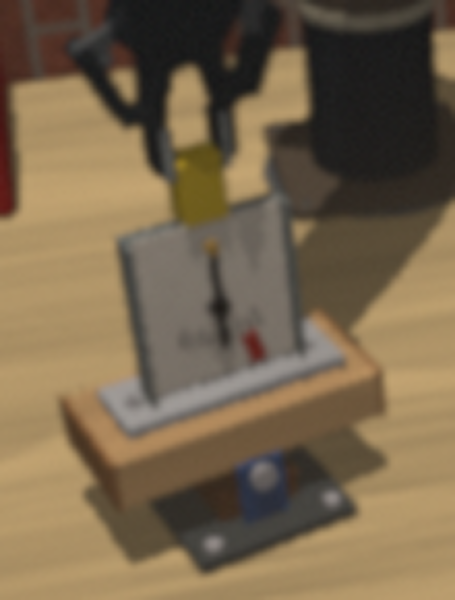

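The foot is down on the offcut and almost flush, with the pins in the holes. The pointer hangs at (222,345) and the red mark is at (255,347). I'll press gently in small steps until contact force shows.

{"op": "drive_tool", "data": {
  "travel": [
    [0,0.0005,0.001],
    [0,0.0005,0.002],
    [0,0.0005,0.002],
    [0,0.0005,0.002]
  ],
  "turn": [
    [0,0,0],
    [0,0,0],
    [0,0,0],
    [0,0,0]
  ],
  "jaw": [-1,-1,-1,-1]
}}

```text
time_s: 7.28
ee_pos: [0.4714, -0.2021, 0.2325]
orientation: [-3.14, 0.001, -2.855]
wrist_force: [-1.5, -0.8, -1.8]
gripper_width: 0.0306
grip_force: 61.5
```

```bash
python3 -c "
from m import *
go([.4715,-.2013,.232],196.5)
print(readout.observe()['torque'])"
```

```text
t 7.28 travel mm [-0.3  0.7  0.5] turn deg [-0.07  0.04 -0.07] pos [ 0.4714 -0.2021  0.2325] rpy [-1.7993e+02  4.0000e-02 -1.6357e+02] F [-1.5 -0.8 -1.8] w 0.0306 gf 61.5
[-0.0565306   0.26802846  0.04383789]
```

{"op": "drive_tool", "data": {
  "travel": [
    [0,0,0.001],
    [0,0,0.0015],
    [0,0,0.0015],
    [0,0,0.0015],
    [0,0,0.0015]
  ],
  "turn": [
    [0,0,0],
    [0,0,0],
    [0,0,0],
    [0,0,0],
    [0,0,0]
  ],
  "jaw": [-1,-1,-1,-1,-1]
}}

```text
time_s: 7.7
ee_pos: [0.4717, -0.2023, 0.2324]
orientation: [-3.14, 0.001, -2.855]
wrist_force: [-2.2, 0.5, 5.1]
gripper_width: 0.0303
grip_force: 62.3
```

```bash
python3 -c "
from m import *
go([.4715,-.2013,.232],196.5)
print(readout.observe()['torque'])"
```

```text
t 7.7 travel mm [-0.1  1.   0.4] turn deg [-0.11  0.08 -0.07] pos [ 0.4717 -0.2023  0.2324] rpy [-1.7989e+02  8.0000e-02 -1.6357e+02] F [-2.2  0.5  5.1] w 0.0303 gf 62.3
[ 0.22618457  0.58977662 -0.01482431]
```

```bash
cat >> m.py <<'E'
def dial(c,seat=(.4703,-.2015),yaw=16.5,tilt=0.,xf=.012,verbose=1):
    """red mark & pointer px -> gauge coords; tilt = gauge rotation about its x (deg)"""
    G=Ro.from_euler('ZX',[yaw,tilt],degrees=True); ax=np.array([*seat,.050])
    og=ax+G.apply([0,0,.044])
    o,_=ray(c,[(0,0)])
    def tog(uv):
        o,r=ray(c,uv); o=G.inv().apply(o-og); r=G.inv().apply(r); s=(xf-o[0])/r[:,0]; return o+r*s[:,None]
    piv=proj(c,[og+G.apply([xf,0,.112])])[0]; mid=proj(c,[og+G.apply([xf,0,.05])])[0]
    h=hsv(c); I=c['img'].astype(int); yy,xx=np.mgrid[:420,:560]
    near=(abs(xx-mid[0])<25)&(abs(yy-mid[1])<30)
    redw=np.where(near,np.clip(I[...,0]-1.8*np.maximum(I[...,1],I[...,2])-5,0,None),0).astype(float)
    mk=np.array([(redw*xx).sum(),(redw*yy).sum()])/redw.sum()
    # dark pointer pixels inside the dial face
    ys,xs=np.where(near); q=tog(np.c_[xs,ys]); ins=(abs(q[:,1])<.045)&(q[:,2]>.02)&(q[:,2]<.125)
    v=I.sum(2)[ys,xs]; med=np.median(v[ins]); w=np.clip(med*.75-v,0,None)*ins; red=redw[ys,xs]>0; w=w*(~red)
    P=q[(w>0)]; ww=w[w>0]
    m=tog([mk])[0]
    return m,P,ww,piv,mk
E
python3 - <<'E'
from m import *
for n in (1,):
    c=cap('scene'); m,P,w,piv,mk=dial(c)
    print('piv px',piv,'mark px',mk,'mark gauge mm',(m*1e3).round(1),'r',np.hypot(m[1],.112-m[2]),'ang',np.arctan2(m[1],.112-m[2]))
    o=np.argsort(-P[:,2]); print(np.c_[P[o,1:]*1e3,w[o]].round(0).tolist())
E
```

```text
piv px [190.56535921 159.51757529] mark px [200.97013142 183.39904421] mark gauge mm [12.  21.  28.2] r 0.08642053778205683 ang 0.2458775410224539
[[1.0, 110.0, 14.0], [1.0, 107.0, 23.0], [3.0, 106.0, 3.0], [0.0, 104.0, 38.0], [3.0, 103.0, 9.0], [-0.0, 101.0, 56.0], [3.0, 100.0, 29.0], [-0.0, 98.0, 69.0], [2.0, 97.0, 44.0], [-1.0, 95.0, 66.0], [2.0, 94.0, 53.0], [-1.0, 92.0, 60.0], [2.0, 91.0, 65.0], [-2.0, 89.0, 50.0], [1.0, 88.0, 72.0], [-2.0, 86.0, 43.0], [1.0, 85.0, 77.0], [4.0, 84.0, 10.0], [-2.0, 83.0, 27.0], [0.0, 82.0, 84.0], [3.0, 81.0, 26.0], [-3.0, 80.0, 15.0], [0.0, 79.0, 83.0], [3.0, 78.0, 49.0], [-3.0, 77.0, 14.0], [-0.0, 76.0, 89.0], [3.0, 75.0, 69.0], [-4.0, 74.0, 34.0], [-1.0, 73.0, 107.0], [2.0, 72.0, 108.0], [5.0, 71.0, 54.0], [-4.0, 71.0, 70.0], [-1.0, 70.0, 134.0], [2.0, 69.0, 145.0], [-7.0, 69.0, 15.0], [5.0, 68.0, 105.0], [-4.0, 68.0, 98.0], [7.0, 67.0, 29.0], [-1.0, 67.0, 150.0], [1.0, 66.0, 159.0], [-8.0, 66.0, 8.0], [4.0, 65.0, 132.0], [-5.0, 65.0, 84.0], [7.0, 64.0, 44.0], [-2.0, 64.0, 139.0], [1.0, 63.0, 152.0], [4.0, 62.0, 117.0], [-5.0, 62.0, 44.0], [7.0, 61.0, 38.0], [-2.0, 61.0, 111.0], [1.0, 60.0, 137.0], [3.0, 59.0, 90.0], [-5.0, 59.0, 2.0], [6.0, 58.0, 9.0], [-3.0, 58.0, 64.0], [0.0, 57.0, 110.0], [3.0, 56.0, 68.0], [-3.0, 55.0, 37.0], [-0.0, 54.0, 93.0], [3.0, 53.0, 61.0], [-3.0, 52.0, 27.0], [-1.0, 51.0, 84.0], [2.0, 50.0, 80.0], [5.0, 48.0, 11.0], [-4.0, 48.0, 24.0], [-1.0, 47.0, 87.0], [2.0, 46.0, 101.0], [5.0, 45.0, 42.0], [-4.0, 45.0, 26.0], [-1.0, 44.0, 83.0], [2.0, 43.0, 104.0], [4.0, 42.0, 53.0], [-5.0, 42.0, 14.0], [-2.0, 41.0, 65.0], [1.0, 40.0, 87.0], [4.0, 39.0, 34.0], [16.0, 38.0, 22.0], [-2.0, 38.0, 41.0], [1.0, 37.0, 56.0], [4.0, 36.0, 14.0], [-3.0, 35.0, 7.0], [16.0, 35.0, 37.0], [25.0, 35.0, 4.0], [0.0, 34.0, 11.0], [15.0, 32.0, 22.0], [25.0, 32.0, 38.0], [18.0, 24.0, 44.0], [27.0, 24.0, 14.0], [17.0, 21.0, 22.0], [26.0, 21.0, 32.0]]
```

Seated: the net push is about 10 N and z is as expected. The mark reads about 0.24 rad and the pointer reads 0. Now I'll rock along the arc about the offcut's axis.

{"op": "drive_tool", "data": {
  "travel": [
    [0,0.0016,0],
    [0,0.0048,0.0001],
    [0,0.008,0.0002],
    [0,0.0111,0.0003],
    [0,0.0143,0.0006],
    [0,0.0175,0.0008],
    [0,0.0207,0.0012],
    [0,0.0238,0.0016],
    [0,0.027,0.002],
    [0,0.0285,0.0022],
    [0,0.0285,0.0022],
    [0,0.0285,0.0022]
  ],
  "turn": [
    [0.5,0,0],
    [1.5,0,0],
    [2.5,0,0],
    [3.5,0,0],
    [4.5,0,0],
    [5.5,0,0],
    [6.5,0,0],
    [7.5,0,0],
    [8.5,0,0],
    [9,0,0],
    [9,0,0],
    [9,0,0]
  ],
  "jaw": [-1,-1,-1,-1,-1,-1,-1,-1,-1,-1,-1,-1]
}}

```text
time_s: 8.75
ee_pos: [0.4637, -0.1748, 0.23]
orientation: [-2.982, 0.002, -2.855]
wrist_force: [-2.5, 0.1, 6.4]
gripper_width: 0.0302
grip_force: 62.3
```

```bash
python3 -c "
from m import *
go([.4715,-.2013,.232],196.5)
s=readout.observe(); print(s['torque'],s['joints'].round(2)); R=Ro.from_euler('xyz',s['orientation']); print('F tool',R.inv().apply(s['wrist_force']))"
```

```text
t 8.75 travel mm [  0.  -27.6   2.4] turn deg [-9.16  0.09 -0.06] pos [ 0.4637 -0.1748  0.23  ] rpy [-1.7084e+02  9.0000e-02 -1.6355e+02] F [-2.5  0.1  6.4] w 0.0302 gf 62.3
[ 0.10069873  0.66530548 -0.0839406 ] [-0.5  -0.19  2.04 -0.12  1.18 -2.32]
F tool [ 2.37329465 -0.21022032 -6.42600197]
```

{"op": "drive_tool", "data": {
  "travel": [
    [0,0.0024,0],
    [0,0.0056,0.0001],
    [0,0.0087,0.0002],
    [0,0.0119,0.0004],
    [0,0.0143,0.0006],
    [0,0.0151,0.0006],
    [0,0.0151,0.0006],
    [0,0.0151,0.0006],
    [0,0.0151,0.0006],
    [0,0.0151,0.0006],
    [0,0.0151,0.0006],
    [0,0.0151,0.0006]
  ],
  "turn": [
    [0.75,0,0],
    [1.75,0,0],
    [2.75,0,0],
    [3.75,0,0],
    [4.5,0,0],
    [4.75,0,0],
    [4.75,0,0],
    [4.75,0,0],
    [4.75,0,0],
    [4.75,0,0],
    [4.75,0,0],
    [4.75,0,0]
  ],
  "jaw": [-1,-1,-1,-1,-1,-1,-1,-1,-1,-1,-1,-1]
}}

```text
time_s: 9.75
ee_pos: [0.4596, -0.1607, 0.227]
orientation: [-2.899, 0.002, -2.855]
wrist_force: [-2.0, -0.8, 6.8]
gripper_width: 0.0304
grip_force: 62.3
```

{"op": "drive_tool", "data": {
  "travel": [
    [0,0,0],
    [0,0,0],
    [0,0,0],
    [0,0,0],
    [0,0,0],
    [0,0,0],
    [0,0,0],
    [0,0,0],
    [0,0,0],
    [0,0,0],
    [0,0,0],
    [0,0,0]
  ],
  "turn": [
    [0,0,0],
    [0,0,0],
    [0,0,0],
    [0,0,0],
    [0,0,0],
    [0,0,0],
    [0,0,0],
    [0,0,0],
    [0,0,0],
    [0,0,0],
    [0,0,0],
    [0,0,0]
  ],
  "jaw": [-1,-1,-1,-1,-1,-1,-1,-1,-1,-1,-1,-1]
}}

```text
time_s: 10.75
ee_pos: [0.4596, -0.1607, 0.227]
orientation: [-2.899, 0.002, -2.855]
wrist_force: [-2.7, -0.3, 6.9]
gripper_width: 0.0303
grip_force: 62.3
```

{"op": "drive_tool", "data": {
  "travel": [
    [0,0,0],
    [0,0,0],
    [0,0,0],
    [0,0,0],
    [0,0,0],
    [0,0,0],
    [0,0,0],
    [0,0,0],
    [0,0,0],
    [0,0,0],
    [0,0,0],
    [0,0,0]
  ],
  "turn": [
    [0,0,0],
    [0,0,0],
    [0,0,0],
    [0,0,0],
    [0,0,0],
    [0,0,0],
    [0,0,0],
    [0,0,0],
    [0,0,0],
    [0,0,0],
    [0,0,0],
    [0,0,0]
  ],
  "jaw": [-1,-1,-1,-1,-1,-1,-1,-1,-1,-1,-1,-1]
}}

```text
time_s: 11.75
ee_pos: [0.4596, -0.1607, 0.227]
orientation: [-2.899, 0.002, -2.855]
wrist_force: [-2.5, -0.8, 5.6]
gripper_width: 0.0303
grip_force: 62.3
```

```bash
python3 - <<'E'
from m import *
go([.4715,-.2013,.232],196.5)
s=readout.observe(); print(s['torque']); R=Ro.from_euler('xyz',s['orientation']); print('F tool',R.inv().apply(s['wrist_force']))
tilt=-np.degrees(s['orientation'][0])-180
c=cap('scene'); m,P,w,piv,mk=dial(c,tilt=tilt)
print('tilt',tilt,np.radians(tilt),'mark mm',(m*1e3).round(1),'ang',np.arctan2(m[1],.112-m[2]),np.arcsin(m[1]/.089))
d=np.hypot(P[:,1],.112-P[:,2]); a=np.arctan2(P[:,1],.112-P[:,2]); k=(d>.04)&(d<.075)&(abs(a+np.radians(tilt))<.12)
print('pointer ang',(a[k]*w[k]).sum()/w[k].sum(),k.sum())
cv2.imwrite('pics/g4.png',cv2.resize(c['img'][100:245,140:250],(455,600),interpolation=2)[:,:,::-1])
E
```

```text
t 11.75 travel mm [  0.  -42.3   5.3] turn deg [-13.89   0.08  -0.08] pos [ 0.4596 -0.1607  0.227 ] rpy [-1.6611e+02  9.0000e-02 -1.6357e+02] F [-2.5 -0.8  5.6] w 0.0303 gf 62.3
[ 0.08281965  0.5843277  -0.08358733]
F tool [ 2.65882006 -1.39985803 -5.39743543]
tilt -13.889149676662754 -0.24241139216007088 mark mm [12.  20.9 26. ] ang 0.23854052296601522 0.23724803172253037
pointer ang 0.2397132848755853 41
```

View pics/g4.png

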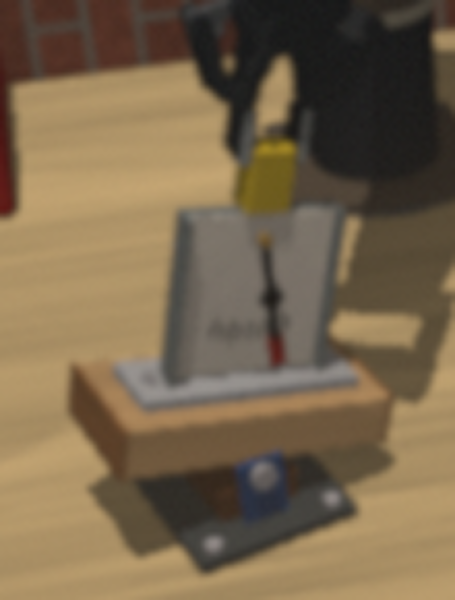

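The pointer lies on the red tab, which is at about (275,350) in the crop. I measured the pointer at 0.240, the mark at 0.239 and the tilt at −0.242 rad. The foot is flush: the TCP is still 182 mm from the axis, with a steady push of about 10 N. I'm handing in.

```bash
python3 -c "
from station import order
print(order.close_job())"
```

```text
the job is handed in; nothing more can be done
None
```

The gauge is seated flush on the two pins and still gripped, rocked to about 0.24 rad with the pointer settled on the red mark; I handed the job in at about 12 s without touching the jar, screwdriver or tape.

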